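# Pack and check-weigh the pattern weights

## Task

Put away all the pattern weights (steel discs with wooden knobs) in the round green tin on the check scale: one in the middle and the others round it, every one flat on the tin's floor, with the scale kept arrested while you load. When all are in, swing the red-knobbed arrest lever fully over to release the beam, let the tin sink and rest for a second, then swing the lever fully back so that the beam is arrested level again with the weights still in place. Leave the thread spool and the jar of eyelets where they are.

Things in the scene. Friction and masses are not known exactly. Their poses are not given: they have to be found in the camera images.
- weight_1: one of 5 to 7 alike pattern weights (absent ones read None), 0.15 kg: steel disc 50 mm across, 16 mm thick, blue band round the rim, bottom edge bevelled 3 mm; on it an upright wooden knob to lift it by, a plain cylinder 19 mm across from 16 to 44 mm above the underside. Origin: centre of the underside; z points out of the knob
- weight_2: one of 5 to 7 alike pattern weights (absent ones read None), 0.15 kg: steel disc 50 mm across, 16 mm thick, blue band round the rim, bottom edge bevelled 3 mm; on it an upright wooden knob to lift it by, a plain cylinder 19 mm across from 16 to 44 mm above the underside. Origin: centre of the underside; z points out of the knob
- weight_3: one of 5 to 7 alike pattern weights (absent ones read None), 0.15 kg: steel disc 50 mm across, 16 mm thick, blue band round the rim, bottom edge bevelled 3 mm; on it an upright wooden knob to lift it by, a plain cylinder 19 mm across from 16 to 44 mm above the underside. Origin: centre of the underside; z points out of the knob
- weight_4: one of 5 to 7 alike pattern weights (absent ones read None), 0.15 kg: steel disc 50 mm across, 16 mm thick, blue band round the rim, bottom edge bevelled 3 mm; on it an upright wooden knob to lift it by, a plain cylinder 19 mm across from 16 to 44 mm above the underside. Origin: centre of the underside; z points out of the knob
- weight_5: one of 5 to 7 alike pattern weights (absent ones read None), 0.15 kg: steel disc 50 mm across, 16 mm thick, blue band round the rim, bottom edge bevelled 3 mm; on it an upright wooden knob to lift it by, a plain cylinder 19 mm across from 16 to 44 mm above the underside. Origin: centre of the underside; z points out of the knob
- weight_6: one of 5 to 7 alike pattern weights (absent ones read None), 0.15 kg: steel disc 50 mm across, 16 mm thick, blue band round the rim, bottom edge bevelled 3 mm; on it an upright wooden knob to lift it by, a plain cylinder 19 mm across from 16 to 44 mm above the underside. Origin: centre of the underside; z points out of the knob
- weight_7: one of 5 to 7 alike pattern weights (absent ones read None), 0.15 kg: steel disc 50 mm across, 16 mm thick, blue band round the rim, bottom edge bevelled 3 mm; on it an upright wooden knob to lift it by, a plain cylinder 19 mm across from 16 to 44 mm above the underside. Origin: centre of the underside; z points out of the knob
- scale: check scale, fixed to the surface, yaw varies: grey base plate 285 x 62 mm, 12 mm high. Origin: on the surface below the tin's centre. x runs along the beam away from the robot, y left. Beam pivot at x = 100 mm, height 35; grey bracket 54 mm wide, 73 mm high at x = 183 to 193; brass counterweight 40 mm across at x = 215, top 78 mm up
- tin_floor (a point): centre of the inner floor of the open round green tin fixed on the near end of the scale's beam; 48 mm above the surface while level. Tin: 162 mm wide inside, wall 2.5 mm thick, rising 26 mm above this floor: seven weights fit only as one in the middle and six round it (ring centres 53 to 55 mm from the middle). Axes as the scale's, tipping with the beam
- beam (a joint): tilt of the scale's beam, rad: 0 level (a stop keeps the tin from rising above this), 0.08 tipped fully down on the tin's side. With 5 or more weights in the tin and the arrest off it sinks to 0.08; while arrested it stays at about 0
- arrest_lever (a joint): arrest lever, rad: 0 arrested (handle leans 0.6 rad to the scale's +y side, a cam holds the beam level), 1.2 released (leans 0.6 rad to -y; the cam is clear above 1.0). Turns about the scale's x axis through x = 175 mm, y = 0, height 64 mm. Stays where it is left; 1 N at the knob moves it, up to 3 N when it lifts the loaded tin on the way back to 0
- lever_knob (a point): centre of the red ball, 18 mm across, at the end of the arrest lever's steel rod (8 mm thick); 78 mm from the lever's shaft, about 129 mm above the surface at either end of its swing
- thread_spool: bystander: wooden spool of dark blue thread, 38 mm across, 45 mm high, standing among the weights. Origin: centre of the underside
- eyelets: bystander: jar with a black lid, 41 mm across, 54 mm high, standing among the weights. Origin: centre of the underside

How it is judged:
By the outcome, as a careful person would: the job done as asked, in the order asked, and still so for the second after the job is handed in, with the robot touching nothing.
Of weight_1, weight_2, weight_3, weight_4, weight_5, weight_6, weight_7 only 5 to 7 are there at a start; the rules pass over those that are not, and their reading is None.
At some moment in a run one of weight_1, weight_2, weight_3, weight_4, weight_5, weight_6, weight_7 may be knocked a few centimetres aside while the robot is not near it.
Once in a run the grip may slacken for a moment while it holds something.
It also fails if it takes over 210 s, if anything falls off the work surface, if the arm or the gripper's body presses on something with over 40 N, if the wrist force passes 120 N, or if a joint passes its speed limit or range.

## Robot

A 7-joint arm with a two-finger parallel gripper is mounted at the origin on a cart in front of the work surface, level with it; the furniture and walls round the work are solid. World frame = base frame: x ahead of the robot, y to its left, z up, the work surface at z = 0. Lengths are in m, angles in rad, forces in N, time in s.
With the tool pointing down it reaches from about 0.35 to 0.9 m from the base axis. Payload 8.1 kg.
Tool frame: the origin (TCP) lies between the finger pads; the fingertips stand 11 mm ahead of it and the grasp point (between the pads) lies 8 mm behind it; z points along the fingers, y is the line along which they close (so a half turn about z gives the same grasp; the last joint's range is limited). The gripper opens to 92 mm and grips with 3 to 60 N. Pads are 19 mm wide; open, the fingers measure 130 mm over their backs; the gripper's body (75 mm by 190 mm) begins 47 mm behind the grasp point.
Start: joints at [-1.388, 0.434, 0.025, 1.573, -0.012, 1.134, -0.075], TCP at [0.176, 0.6, 0.238] pointing down, gripper open.
Joint ranges: [-2.62, 2.62], [-0.44, 2.09], [-1.27, 1.32], [0.08, 2.57], [-1.32, 4.46], [0.12, 2], [-2.74, 2.74]. Speed limits (rad/s): [2.22, 2.22, 3.01, 3.01, 3.14, 3.14, 3.14].

## Interface

Orientations are given as a rotation vector (axis times angle).
In Python, from cell import observe, get_image, camera_params, sign_off gives the robot as it stands.
- The arm moves only by the shell command python3 -m pendant 'ROWS' [FORCE]. ROWS is JSON, one flat list of numbers, 7 for each row, row after row: the shift along the tool's x, y, z in m, then the turn, a rotation vector about the tool's x, y, z in rad, then the finger opening in m, from 0 to 0.0918. In form: [dx, dy, dz, rx, ry, rz, jaw, dx, dy, dz, rx, ry, rz, jaw, ...]. A call has 1 to 10 rows; each row shifts and turns the commanded pose from where the row before left it, along the tool's axes as they then stand; what a row does not reach is not made up. A row lasts 1/8 s, in which the tool goes at most 62.5 mm and 10.7 degrees, less where a joint would pass 70% of its speed; a pose out of reach is approached as far as the arm can. A call is refused whole if a number of a shift passes 0.0625 or a number of a turn 0.188, either way. A call with a gripper value outside its range is refused whole. The fingers move at their own pace and stop on an object; FORCE is the grip in N (left out, the last holds). Time passes only in rows, so rows that do not move let the fingers close. It gives the time, the measured TCP pose, the force, the opening and the grip force at its end, in the units of the state.
- observe(): the state, without advancing time (a new reading comes with each control period).
- get_image(name): name is "side" or "top" or "wrist"; returns the picture (420x560x3 uint8, red, green, blue); there is no depth.
- camera_params(name): a dict with "intrinsics" (3x3 intrinsics, pixels), "eye" and "rotation" of the camera in the world; the wrist camera has in their place "T_tool_cam" (4x4, takes a point from camera to tool coordinates, whose origin is the TCP and whose axes are the flange's). Camera axes: x right, y down, z forward; pixel columns grow to the right and rows downward; lengths in m; the calibration is good to about 2 mm. The wrist camera is an equidistant fisheye: a pixel r from the principal point sees the ray r / f radians off the axis. A picture is of the moment at which its call begins: read the wrist's pose just before it. camera_params takes no time and is no camera call.
- sign_off(): hands the job in; it is judged then, once.
The state is a dict: "clock": time; "joints": joint angles; "dq": joint speeds; "joint_efforts": joint torques, N m; "position": TCP position; "ee_rot": TCP orientation; "force": force on the tool from outside, world axes, zero at the start; "ft_torque": the same for the moment, N m; "width": opening from 0.0 (shut) to 1.0 (fully open); "gripper_force": force on a finger pad.
Only numpy, scipy, OpenCV 4.12 (cv2) and the standard library are available. Lean on these libraries where they do the work, as an engineer would, in place of code of your own. Each camera call takes 0.05 s, during which the arm holds its last target. There are 200 camera calls.

## Working session

There is one attempt and no reset: what is moved stays moved. The work goes in short steps, Python scripts to look and compute and a shell command to move; the robot and the scene stay as the last step left them, time stands still between calls to the robot, and variables do not carry over. Pictures are saved under pics/ and viewed, at most 14 in all, crops included, and the job is handed in when it is done.

```bash
mkdir -p pics; ls
python3 - <<'E'
from cell import *
import cv2,numpy as np
s=observe();print({k:np.round(v,3).tolist() for k,v in s.items()})
for n in ("top","side","wrist"):
    p=camera_params(n);print(n,{k:np.round(v,4).tolist() for k,v in p.items()})
    cv2.imwrite(f"pics/{n}0.png",get_image(n)[:,:,::-1])
E
```

```text
pics
{'clock': 0.0, 'joints': [-1.388, 0.435, 0.025, 1.574, -0.012, 1.134, -0.075], 'dq': [0.0, -0.001, -0.001, -0.001, -0.001, -0.0, 0.0], 'joint_efforts': [-0.001, -66.782, 0.985, -31.447, -0.061, 0.043, 0.0], 'position': [0.176, 0.599, 0.237], 'ee_rot': [-0.447, -3.109, 0.002], 'force': [-0.148, 0.066, -0.04], 'ft_torque': [0.01, 0.018, 0.014], 'gripper_force': 0.0, 'width': 1.001}
top {'intrinsics': [[398.9149, 0.0, 277.6932], [0.0, 398.9149, 204.4551], [0.0, 0.0, 1.0]], 'eye': [0.4355, -0.056, 0.9586], 'rotation': [-2.188, 2.2057, -0.138]}
side {'intrinsics': [[390.9656, 0.0, 275.2384], [0.0, 390.9656, 210.9682], [0.0, 0.0, 1.0]], 'eye': [0.4023, -0.9051, 0.4924], 'rotation': [-2.0187, 0.1572, -0.0957]}
wrist {'intrinsics': [[325.1923, 0.0, 284.3], [0.0, 325.1923, 208.9593], [0.0, 0.0, 1.0]], 'T_tool_cam': [[-0.0003, -0.9674, -0.2531, 0.0691], [1.0, -0.0002, -0.0005, 0.0012], [0.0005, -0.2531, 0.9674, -0.1473], [0.0, 0.0, 0.0, 1.0]]}
```

View pics/top0.png

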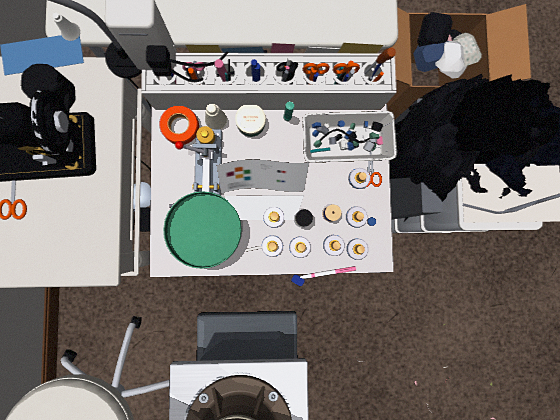

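View pics/side0.png

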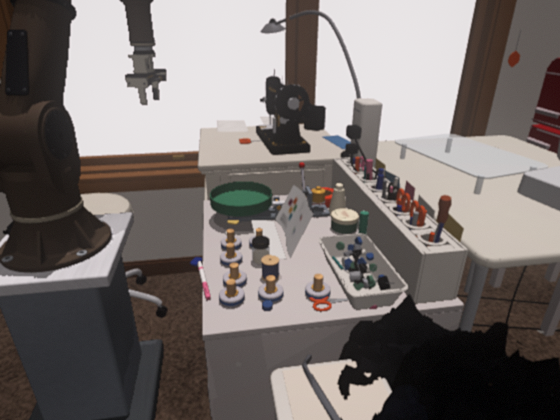

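```bash
cat > h.py <<'E'
import numpy as np,cv2
from scipy.spatial.transform import Rotation as R
from cell import *
def pose():
    s=observe();T=np.eye(4);T[:3,:3]=R.from_rotvec(s['ee_rot']).as_matrix();T[:3,3]=s['position'];return T
def cast(n,uv,z,T=None):
    """pixel -> world point on plane height z"""
    p=camera_params(n);K=np.array(p['intrinsics']);x=(uv[0]-K[0,2])/K[0,0];y=(uv[1]-K[1,2])/K[1,1]
    if n=='wrist':
        M=T@np.array(p['T_tool_cam']);r=np.hypot(x,y);d=np.array([x/r*np.sin(r),y/r*np.sin(r),np.cos(r)]) if r>1e-9 else np.array([0,0,1.])
        d=M[:3,:3]@d;e=M[:3,3]
    else: d=R.from_rotvec(p['rotation']).as_matrix()@np.array([x,y,1]);e=np.array(p['eye'])
    return e+d*(z-e[2])/d[2]
def blobs(im,lo,hi,amin=20,amax=1e9,roi=None):
    m=cv2.inRange(cv2.cvtColor(im,cv2.COLOR_RGB2HSV),np.array(lo),np.array(hi))
    if roi: k=np.zeros_like(m);a,b,c,d=roi;k[b:d,a:c]=1;m=m*k
    n,l,st,c=cv2.connectedComponentsWithStats(m)
    return [(c[i],st[i]) for i in range(1,n) if amin<=st[i,4]<=amax]
E
python3 - <<'E'
from h import *
im=cv2.imread('pics/top0.png')[:,:,::-1]
cv2.imwrite('pics/top0c.png',cv2.resize(im[90:290,140:400],None,fx=3,fy=3,interpolation=cv2.INTER_CUBIC)[:,:,::-1])
for c,st in blobs(im,(8,80,90),(28,255,255),20,400,(250,160,392,265)): print('knob',c.round(1),st[4],cast('top',c,.044).round(3))
for c,st in blobs(im,(60,100,40),(90,255,255),800): 
    a,b,w,h=st[:4];print('tin',c.round(1),st,cast('top',c,.06).round(4),cast('top',(a+w/2-.5,b+h/2-.5),.074).round(4),(cast('top',(a-.5,b+h/2),.074)-cast('top',(a+w-.5,b+h/2),.074)).round(4))
for c,st in blobs(im,(0,150,80),(6,255,255),8,200,(150,100,240,220)): print('red',c,st,cast('top',c,.129).round(4))
for c,st in blobs(im,(0,0,0),(179,255,45),20,600,(250,160,392,265)): print('black',c,st,cast('top',c,.054).round(4))
E
```

```text
knob [360.4 176.7] 80 [ 0.577 -0.287  0.044]
knob [375.1 178.7] 67 [ 0.572 -0.322  0.044]
knob [332.6 212.3] 201 [ 0.495 -0.22   0.044]
knob [273.5 216.3] 90 [ 0.486 -0.083  0.044]
knob [357.6 216. ] 88 [ 0.485 -0.278  0.044]
knob [271.9 245.8] 96 [ 0.419 -0.079  0.044]
knob [334.2 245.1] 93 [ 0.419 -0.222  0.044]
knob [300.  246.9] 95 [ 0.416 -0.143  0.044]
knob [358.3 248.9] 90 [ 0.41  -0.278  0.044]
tin [203.1 229.7] [ 164  192   77   76 4444] [0.4566 0.0747 0.06  ] [0.4567 0.075  0.074 ] [0.0015 0.1681 0.    ]
red [195.14285714 117.5       ] [191 111   7  14  14] [0.6915 0.0827 0.129 ]
red [165.78571429 136.21428571] [161 130  12  12  14] [0.6512 0.1435 0.129 ]
red [193.77777778 133.11111111] [192 130   4   6   9] [0.6579 0.0853 0.129 ]
red [180.21875 143.1875 ] [174 136  18  13  64] [0.6364 0.1134 0.129 ]
black [390.48780488 169.7804878 ] [390 160   2  21  41] [ 0.5917 -0.3557  0.054 ]
black [390.95833333 192.54166667] [390 182   2  23  24] [ 0.5385 -0.355   0.054 ]
black [303.72477064 217.42201835] [296 209  17  17 218] [ 0.4826 -0.1519  0.054 ]
```

View pics/top0c.png

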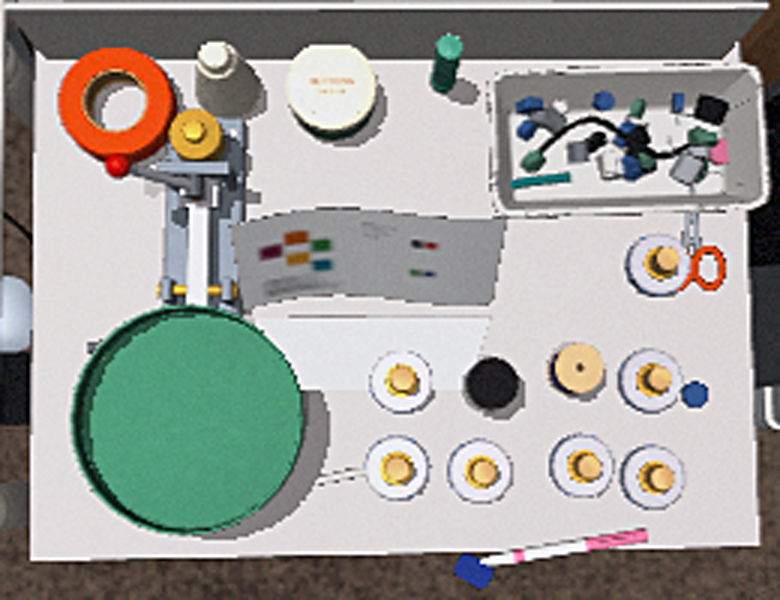

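```bash
cat >> h.py <<'E'
def go(x,y,z,yaw=90):
    """remaining shift (tool axes AFTER the turn) and the turn (current tool axes) to TCP target, tool down, tool y at yaw deg"""
    T=pose();a=np.radians(yaw);ty=np.array([np.cos(a),np.sin(a),0]);tz=np.array([0,0,-1.]);G=np.stack([np.cross(ty,tz),ty,tz],1)
    print('shift',(G.T@(np.array([x,y,z])-T[:3,3])).round(4),'turn',R.from_matrix(T[:3,:3].T@G).as_rotvec().round(4),'clock',round(observe()['clock'],2))
E
python3 -m pendant '[0,0,-0.02,0,0,-0.1425,0.05, 0,0,-0.02,0,0,-0.1425,0.05, -0.024,-0.0437,0,0,0,0,0.05, -0.024,-0.0437,0,0,0,0,0.05, -0.024,-0.0437,0,0,0,0,0.05, -0.024,-0.0437,0,0,0,0,0.05, -0.024,-0.0437,0,0,0,0,0.05, -0.024,-0.0437,0,0,0,0,0.05, -0.024,-0.0437,0,0,0,0,0.05, -0.024,-0.0437,0,0,0,0,0.05]' 20
python3 -m pendant '[-0.024,-0.0437,0,0,0,0,0.05, -0.024,-0.0437,0,0,0,0,0.05, -0.024,-0.0437,0,0,0,0,0.05, -0.021,-0.0437,0,0,0,0,0.05,0,0,0,0,0,0,0.05,0,0,0,0,0,0,0.05]'
python3 - <<'E'
from h import *
go(.457,.075,.26);T=pose();np.save('Ttin.npy',T);im=get_image('wrist');cv2.imwrite('pics/w1.png',im[:,:,::-1])
print(observe()['joints'].round(2) if hasattr(observe()['joints'],'round') else observe()['joints'])
E
```

```text
clock: 1.4
position: [0.3684, 0.2483, 0.2777]
ee_rot: [0.001, 3.142, 0.0]
force: [0.5, 0.6, 0.4]
width: 0.545
gripper_force: 0.0
clock: 2.15
position: [0.4604, 0.0755, 0.2775]
ee_rot: [-0.001, -3.141, -0.0]
force: [-0.3, -0.1, -0.2]
width: 0.543
gripper_force: 0.0
shift [ 0.0034 -0.0005  0.0175] turn [ 0.0003 -0.0006 -0.0009] clock 2.15
[-0.57  0.13  0.33  1.9  -0.05  1.11  1.35]
```

View pics/w1.png

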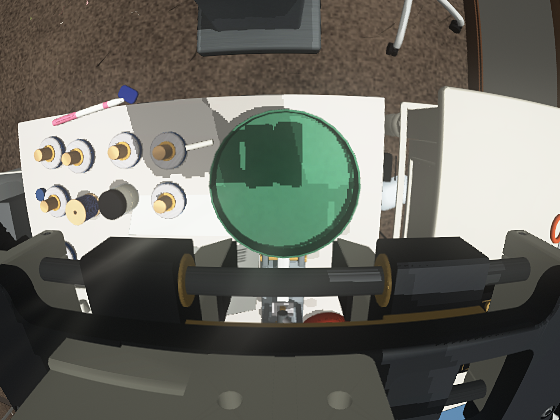

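```bash
cat >> h.py <<'E'
def circ(P,r=None):
    from scipy.optimize import least_squares
    f=lambda q:np.hypot(P[:,0]-q[0],P[:,1]-q[1])-(q[2] if r is None else r)
    q=least_squares(f,[*P[:,:2].mean(0),r or .05],loss='soft_l1',f_scale=.001);return q.x,np.median(abs(q.fun))
def knob(near=None,show=None,z=.044):
    """tan knob blobs in the wrist picture: pixel centroid, area, world point"""
    T=pose();im=get_image('wrist');out=[]
    if show: cv2.imwrite(show,im[:,:,::-1])
    for c,st in blobs(im,(8,90,60),(28,255,255),60,3000,(0,60,560,330)):
        w=cast('wrist',c,z,T)
        if near is None or np.hypot(*(w[:2]-near))<.04: out.append((c.round(1),st[4],w.round(4)))
    return out
E
python3 - <<'E'
from h import *
T=np.load('Ttin.npy');im=cv2.imread('pics/w1.png')[:,:,::-1]
m=cv2.inRange(cv2.cvtColor(np.ascontiguousarray(im),cv2.COLOR_RGB2HSV),(60,90,20),(90,255,255))
m=cv2.morphologyEx(m,cv2.MORPH_OPEN,np.ones((3,3)));cs=cv2.findContours(m,cv2.RETR_EXTERNAL,cv2.CHAIN_APPROX_NONE)[0]
c=cv2.convexHull(max(cs,key=cv2.contourArea))[:,0]
P=np.array([cast('wrist',p,.074,T) for p in c if p[1]<235]);print(circ(P),circ(P,.0835))
E
python3 -m pendant '[-0.005,-0.0317,0.02,0,0,0,0.05, -0.005,-0.0317,0.02,0,0,0,0.05, -0.005,-0.0317,0.02,0,0,0,0.05, -0.005,-0.0317,0.03,0,0,0,0.05, -0.0055,-0.0317,0.0375,0,0,0,0.05,0,0,0,0,0,0,0.05,0,0,0,0,0,0,0.05]'
python3 - <<'E'
from h import *
go(.486,-.083,.15)
for k in knob(show='pics/w2.png'): print(k)
E
```

```text
(array([0.45128326, 0.07459732, 0.07443224]), np.float64(0.0005593327309862117)) (array([0.4589705 , 0.06960081, 0.0835    ]), np.float64(0.004034157357053286))
clock: 3.08
position: [0.4863, -0.082, 0.1505]
ee_rot: [0.001, -3.141, -0.001]
force: [-0.4, 1.2, -0.3]
width: 0.545
gripper_force: 0.0
shift [ 0.0003 -0.001   0.0005] turn [ 0.0007 -0.0002  0.0008] clock 3.08
(array([209. , 125.1]), np.int32(612), array([ 0.4159, -0.1397,  0.044 ]))
(array([287.3, 128.9]), np.int32(567), array([ 0.42  , -0.0783,  0.044 ]))
(array([ 83.3, 128.9]), np.int32(163), array([ 0.4108, -0.2583,  0.044 ]))
(array([ 64.3, 131.5]), np.int32(115), array([ 0.411 , -0.2812,  0.044 ]))
(array([132.3, 133.4]), np.int32(200), array([ 0.4189, -0.2071,  0.044 ]))
(array([114.6, 135.3]), np.int32(281), array([ 0.4193, -0.2248,  0.044 ]))
(array([ 83.3, 206.1]), np.int32(281), array([ 0.4813, -0.2665,  0.044 ]))
(array([274.4, 198.1]), np.int32(67), array([ 0.475 , -0.0885,  0.044 ]))
(array([134.7, 217.3]), np.int32(322), array([ 0.4915, -0.2114,  0.044 ]))
(array([184.2, 279.7]), np.int32(490), array([ 0.5499, -0.1707,  0.044 ]))
(array([385.1, 283. ]), np.int32(424), array([0.5532, 0.0108, 0.044 ]))
(array([ 82.8, 296. ]), np.int32(142), array([ 0.5778, -0.2906,  0.044 ]))
(array([397.1, 317.7]), np.int32(1096), array([0.5927, 0.0286, 0.044 ]))
(array([211.7, 322.8]), np.int32(183), array([ 0.5956, -0.1494,  0.044 ]))
```

View pics/w2.png

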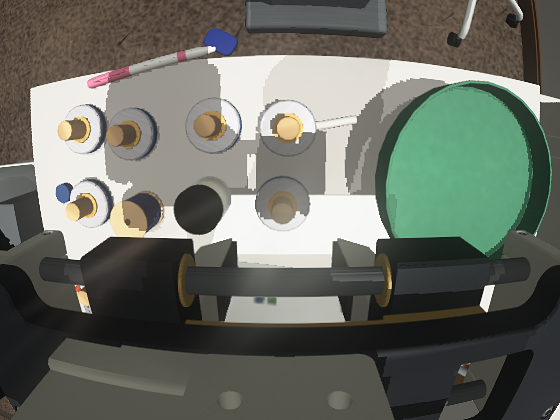

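Run:
```python
from h import *
b=cv2.imread('pics/w2.png');h=cv2.cvtColor(b,cv2.COLOR_BGR2HSV)
for r in range(190,228,3): print(r,[tuple(int(v) for v in h[r,c]) for c in (262,270,276,283,290,300)])
h1=cv2.cvtColor(cv2.imread('pics/w1.png'),cv2.COLOR_BGR2HSV)
print([tuple(int(v) for v in h1[183,c]) for c in range(200,236,2)]);print([tuple(int(v) for v in h1[183,c]) for c in range(336,370,2)])
print([tuple(int(v) for v in h1[r,284]) for r in range(98,130,2)])
```

```text
190 [(20, 7, 114), (20, 7, 115), (20, 6, 118), (40, 6, 123), (23, 8, 128), (23, 8, 129)]
193 [(23, 9, 116), (30, 7, 115), (19, 84, 121), (19, 92, 133), (21, 29, 125), (25, 12, 130)]
196 [(30, 7, 114), (23, 9, 119), (19, 97, 131), (19, 66, 120), (19, 82, 140), (25, 12, 133)]
199 [(23, 9, 116), (19, 102, 127), (19, 61, 113), (18, 55, 120), (19, 69, 134), (30, 9, 135)]
202 [(30, 6, 118), (19, 98, 130), (19, 59, 117), (18, 55, 126), (20, 49, 126), (30, 11, 135)]
205 [(23, 9, 120), (19, 93, 134), (19, 68, 138), (18, 65, 150), (20, 46, 128), (30, 9, 137)]
208 [(23, 9, 119), (19, 87, 132), (18, 70, 149), (19, 62, 152), (18, 60, 154), (30, 9, 139)]
211 [(30, 8, 122), (19, 85, 135), (18, 63, 145), (18, 60, 153), (18, 59, 155), (30, 11, 135)]
214 [(30, 8, 125), (24, 29, 131), (19, 57, 143), (19, 54, 150), (19, 54, 152), (30, 4, 211)]
217 [(30, 3, 200), (36, 10, 133), (20, 53, 144), (20, 50, 149), (19, 52, 148), (30, 1, 239)]
220 [(30, 4, 214), (15, 2, 235), (20, 50, 143), (20, 48, 149), (20, 35, 166), (30, 2, 237)]
223 [(36, 5, 235), (30, 2, 231), (26, 8, 227), (20, 47, 145), (30, 2, 237), (30, 2, 228)]
226 [(40, 3, 248), (30, 2, 232), (30, 2, 229), (30, 2, 234), (30, 2, 234), (40, 3, 250)]
[(21, 7, 243), (21, 7, 243), (21, 7, 243), (21, 7, 243), (24, 11, 238), (71, 80, 89), (63, 39, 65), (63, 38, 61), (73, 98, 182), (72, 97, 173), (73, 97, 173), (73, 99, 176), (73, 95, 147), (72, 98, 149), (72, 95, 148), (72, 98, 149), (73, 98, 149), (73, 98, 148)]
[(73, 98, 187), (73, 96, 183), (73, 96, 185), (73, 95, 187), (73, 97, 189), (73, 95, 187), (72, 93, 156), (70, 67, 84), (68, 65, 86), (66, 53, 77), (63, 44, 70), (69, 77, 106), (51, 19, 227), (20, 6, 245), (20, 6, 244), (20, 6, 244), (25, 6, 244)]
[(20, 6, 243), (20, 6, 244), (20, 6, 244), (25, 6, 244), (24, 11, 235), (34, 18, 114), (72, 99, 134), (71, 93, 115), (73, 98, 149), (73, 98, 148), (72, 97, 150), (72, 98, 153), (69, 75, 71), (69, 78, 75), (69, 78, 75), (70, 82, 75)]
```

```bash
sed -i 's/(8,90,60),(28,255,255),60,3000/(8,40,45),(28,255,255),150,3000/' h.py
cat >> h.py <<'E'
def tin(T,im):
    m=cv2.inRange(cv2.cvtColor(np.ascontiguousarray(im),cv2.COLOR_RGB2HSV),(50,25,20),(90,255,255))
    m=cv2.morphologyEx(m,cv2.MORPH_OPEN,np.ones((3,3)));cs=cv2.findContours(m,cv2.RETR_EXTERNAL,cv2.CHAIN_APPROX_NONE)[0]
    c=cv2.convexHull(max(cs,key=cv2.contourArea))[:,0]
    P=np.array([cast('wrist',p,.074,T) for p in c if p[1]<240]);return circ(P),circ(P,.0835)
E
python3 - <<'E'
from h import *
print(tin(np.load('Ttin.npy'),cv2.imread('pics/w1.png')[:,:,::-1]))
T=pose();im=cv2.imread('pics/w2.png')[:,:,::-1]
print([(c.round(1),st[4],cast('wrist',c,.044,T).round(4)) for c,st in blobs(np.ascontiguousarray(im),(8,40,45),(28,255,255),150,3000,(240,90,330,230))])
E
```

```text
((array([0.45749888, 0.07697122, 0.08446764]), np.float64(0.00013794179863002576)), (array([0.45661674, 0.07735326, 0.0835    ]), np.float64(0.0006131649347789619)))
[(array([287.3, 127.8]), np.int32(743), array([ 0.4196, -0.0782,  0.044 ])), (array([282.1, 206.6]), np.int32(727), array([ 0.4826, -0.0822,  0.044 ]))]
```

```bash
python3 -m pendant '[0.033,0.0019,0,0,0,0,0.035, 0.0337,0.0019,0,0,0,0,0.035, 0,0,0.04,0,0,0,0.035, 0,0,0.04,0,0,0,0.035, 0,0,0.03,0,0,0,0.035, 0,0,0.0105,0,0,0,0.035, 0,0,0,0,0,0,0.035, 0,0,0,0,0,0,0.012, 0,0,0,0,0,0,0.012, 0,0,0,0,0,0,0.012]' 8
python3 -m pendant '[0,0,0,0,0,0,0.035, 0,0,0,0,0,0.1745,0.035, 0,0,0,0,0,0.1745,0.035, 0,0,0,0,0,0.1745,0.035, 0,0,0,0,0,0.1745,0.035, 0,0,0,0,0,0.1745,0.035, 0,0,0,0,0,0.1745,0.035, 0,0,0,0,0,0.1745,0.035, 0,0,0,0,0,0.1745,0.035, 0,0,0,0,0,0.1745,0.035]'
python3 -m pendant '[0,0,0,0,0,0,0.012, 0,0,0,0,0,0,0.012,0,0,0,0,0,0,0.012,0,0,0,0,0,0,0.012]'
python3 - <<'E'
from h import *
go(.4196,-.0782,.03,0)
E
```

```text
clock: 4.38
position: [0.4202, -0.0795, 0.0305]
ee_rot: [0.001, 3.14, 0.0]
force: [-0.5, 1.2, 9.6]
width: 0.205
gripper_force: 8.0
clock: 5.62
position: [0.4195, -0.0795, 0.0299]
ee_rot: [2.228, 2.214, 0.001]
force: [-0.2, -0.4, -0.5]
width: 0.383
gripper_force: 0.0
clock: 6.12
position: [0.4195, -0.0797, 0.0298]
ee_rot: [-2.221, -2.222, -0.001]
force: [-0.0, -0.3, -0.8]
width: 0.206
gripper_force: 8.0
shift [ 0.0015  0.0001 -0.0002] turn [ 0.0002 -0.0003  0.0003] clock 6.12
```

```bash
python3 -m pendant '[0,0,0,0,0,0,0.035, 0,0,-0.02,0,0,0,0.035, 0,0,-0.02,0,0,-0.157,0.035, 0,0,-0.02,0,0,-0.157,0.035, 0,0,-0.02,0,0,-0.157,0.035, 0,0,-0.02,0,0,-0.157,0.035, 0,0,-0.02,0,0,-0.157,0.035, 0,0,0,0,0,-0.157,0.035, 0,0,0,0,0,-0.157,0.035, 0,0,0,0,0,-0.157,0.035]' 30
python3 -m pendant '[0,0,0,0,0,-0.157,0.035, 0,0,0,0,0,-0.157,0.035, 0,0,0,0,0,0,0.035,0,0,0,0,0,0,0.035]'
python3 - <<'E'
from h import *
go(.4195,-.0797,.15,90)
for k in knob([.42,-.08],'pics/w3.png'): print(k, k[2][:2]-pose()[:2,3])
E
```

```text
clock: 7.38
position: [0.4193, -0.0797, 0.1498]
ee_rot: [0.485, 3.104, 0.0]
force: [0.1, -0.5, 0.5]
width: 0.38
gripper_force: 0.0
clock: 7.88
position: [0.4193, -0.0798, 0.1497]
ee_rot: [-0.008, -3.141, -0.0]
force: [-0.2, -0.0, 0.2]
width: 0.382
gripper_force: 0.0
shift [-0.0002  0.0001 -0.0003] turn [ 0.0001 -0.0001 -0.005 ] clock 7.88
(array([284.5, 204.2]), np.int32(742), array([ 0.4128, -0.0782,  0.044 ])) [-0.00653975  0.00151227]
```

Run:
```python
from h import *
T=pose();b=cv2.imread('pics/w3.png')
m=cv2.inRange(cv2.cvtColor(b,cv2.COLOR_BGR2HSV),(8,40,45),(28,255,255))[170:240,255:315]
ys,xs=np.nonzero(m);
cs=cv2.findContours(m,cv2.RETR_EXTERNAL,cv2.CHAIN_APPROX_NONE)[0];c=max(cs,key=cv2.contourArea)[:,0]+[255,170]
print(c.min(0),c.max(0))
lo=c[c[:,1]>208];P=np.array([cast('wrist',p+[0,.5],.044,T) for p in lo]);print(len(P),circ(P),circ(P,.0095),T[:2,3])
cv2.imwrite('pics/w3c.png',cv2.resize(b[160:250,240:330],None,fx=6,fy=6))
```

```text
[270 189] [299 221]
34 (array([ 0.41644211, -0.07826532,  0.01009779]), np.float64(0.00022635135830412472)) (array([ 0.41717806, -0.07828908,  0.0095    ]), np.float64(0.00023586653833169557)) [ 0.41933975 -0.07971227]
```

View pics/w3c.png

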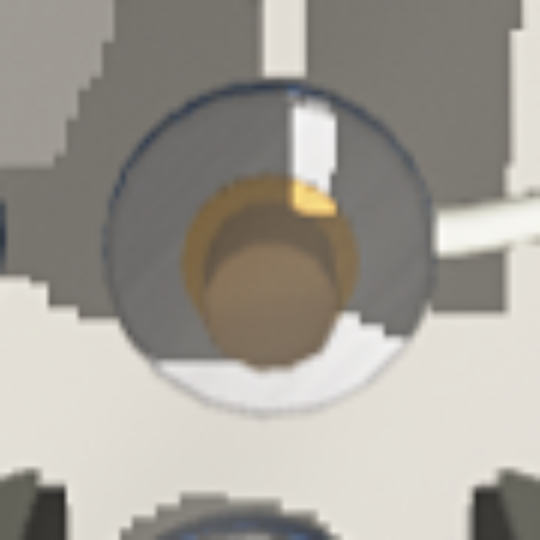

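```bash
python3 -m pendant '[0,0,0.035,0,0,0,0.035, 0,0,0.035,0,0,0,0.035, 0,0,0.035,0,0,0,0.035, 0,0,0.0147,0,0,0,0.035, 0,0,0,0,0,0,0.035, 0,0,0,0,0,0,0.012, 0,0,0,0,0,0,0.012, 0,0,0,0,0,0,0.012]' 30
python3 -m pendant '[0,0,-0.03,0,0,0,0.012, 0,0,-0.04,0,0,0,0.012, 0,0,-0.05,0,0,0,0.012, -0.013,0.052,0,0,0,0,0.012, -0.013,0.052,0,0,0,0,0.012, -0.0132,0.0509,0,0,0,0,0.012, 0,0,0,0,0,0,0.012, 0,0,0,0,0,0,0.012]'
python3 - <<'E'
from h import *
go(.4585,.0752,.079)
E
```

```text
clock: 8.93
position: [0.42, -0.0796, 0.0307]
ee_rot: [0.002, 3.14, 0.0]
force: [-1.4, -0.0, 6.6]
width: 0.197
gripper_force: 30.0
clock: 9.93
position: [0.4584, 0.0748, 0.15]
ee_rot: [-0.002, -3.141, 0.001]
force: [0.5, -0.2, -1.4]
width: 0.2
gripper_force: 30.0
shift [-0.0001  0.0004  0.071 ] turn [-0.0004 -0.0005 -0.001 ] clock 9.93
```

```bash
python3 -m pendant '[0,0.0004,0.03,0,0,0,0.012, 0,0,0.03,0,0,0,0.012, 0,0,0.008,0,0,0,0.012, 0,0,0.003,0,0,0,0.012,0,0,0,0,0,0,0.012]'
python3 -m pendant '[0,0,0.0005,0,0,0,0.035, 0,0,0,0,0,0,0.035, 0,0,-0.02,0,0,0,0.035, 0,0,-0.05,0,0,0,0.035, 0,0,-0.05,0,0,0,0.035, 0,0,0,0,0,0,0.035,0,0,0,0,0,0,0.035]'
python3 - <<'E'
from h import *
T=pose();im=get_image('wrist');cv2.imwrite('pics/w4.png',im[:,:,::-1]);print(T[:3,3],tin(T,im),observe()['clock'])
m=cv2.inRange(cv2.cvtColor(im,cv2.COLOR_RGB2HSV),(8,40,45),(28,255,255))
for c,st in blobs(im,(8,40,45),(28,255,255),150,3000,(240,170,330,235)): print(c,st,cast('wrist',c,.092,T))
cv2.imwrite('pics/w4c.png',cv2.resize(im[80:260,180:400,::-1],None,fx=3,fy=3))
E
```

```text
clock: 10.55
position: [0.4593, 0.0753, 0.0797]
ee_rot: [0.003, 3.141, 0.001]
force: [-0.7, -0.8, -1.0]
width: 0.199
gripper_force: 30.0
clock: 11.42
position: [0.4586, 0.0758, 0.1985]
ee_rot: [0.001, 3.141, 0.001]
force: [-0.4, -0.2, -0.4]
width: 0.38
gripper_force: 0.0
[0.4586046  0.07584885 0.19851642] ((array([0.45735878, 0.07711636, 0.0843961 ]), np.float64(8.787361685878847e-05)), (array([0.45632159, 0.07675835, 0.0835    ]), np.float64(0.00022631198294788268))) 11.475
[283.78726287 204.09078591] [269 189  30  32 738] [0.45223795 0.07687544 0.092     ]
```

View pics/w4c.png

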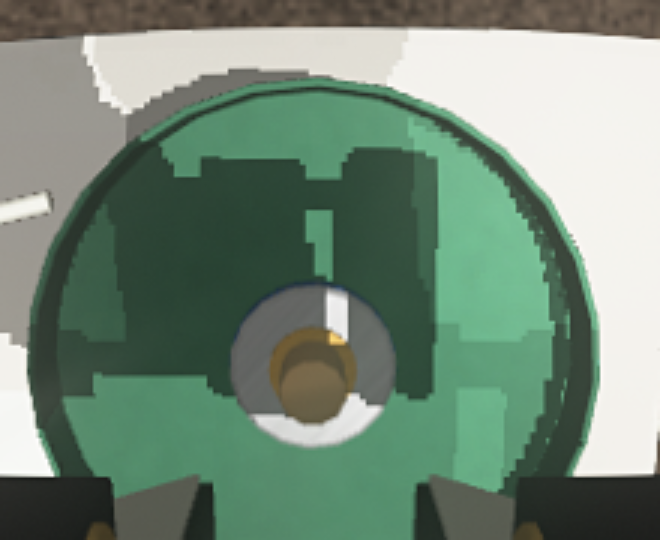

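Run:
```python
from h import *
T=pose();b=cv2.imread('pics/w4.png');h=cv2.cvtColor(b,cv2.COLOR_BGR2HSV)
g=cv2.inRange(h,(50,25,20),(90,255,255));m=(255-g)[160:240,240:330]
c=max(cv2.findContours(m,cv2.RETR_EXTERNAL,cv2.CHAIN_APPROX_NONE)[0],key=cv2.contourArea)[:,0]+[240,160]
print(c.min(0),c.max(0));P=np.array([cast('wrist',p,.064,T) for p in c]);print(circ(P),circ(P,.025))
up=P[P[:,0]>P[:,0].mean()];print(circ(up),circ(up,.025))
# rim: inner-outer by mean radius with sub-sector check
cs=cv2.findContours(g,cv2.RETR_EXTERNAL,cv2.CHAIN_APPROX_NONE)[0];c=cv2.convexHull(max(cs,key=cv2.contourArea))[:,0];print(c.min(0),c.max(0))
Q=np.array([cast('wrist',p,.074,T) for p in c if p[1]<235]);
for z in (.074,): print(circ(Q))
```

```text
[257 174] [311 228]
(array([0.45602281, 0.07651674, 0.0244357 ]), np.float64(0.00032551833856890935)) (array([0.45603632, 0.07653744, 0.025     ]), np.float64(0.0005248248418402816))
(array([0.45691007, 0.07657673, 0.02388277]), np.float64(0.0002392565580551266)) (array([0.45551183, 0.07662013, 0.025     ]), np.float64(0.0003993110346605794))
[189 106] [385 287]
(array([0.45684249, 0.07684864, 0.08433601]), np.float64(8.3835054106432e-05))
```

```bash
cat >> h.py <<'E'
def look(x,y):
    """after a hover at yaw 90, z .15: shift in tool axes to be over the knob nearest (x,y), grasp height .031"""
    T=pose();im=get_image('wrist');o=observe()
    ks=[(st[4],cast('wrist',c,.044,T)[:2]-[-.0065,.0015]) for c,st in blobs(im,(8,40,45),(28,255,255),300,3000,(0,60,560,240))]
    ks=sorted(ks,key=lambda k:np.hypot(*(k[1]-[x,y])))[:3]
    print('clock',round(o['clock'],2),'tcp',T[:3,3].round(4),'knobs',[(int(a),p.round(4).tolist()) for a,p in ks]);go(*ks[0][1],.031)
E
python3 -m pendant '[-0.0071,-0.0398,0,0,0,0,0.035, -0.0071,-0.0398,0.01,0,0,0,0.035, -0.0071,-0.0398,0.02,0,0,0,0.035, -0.0071,-0.0398,0.0185,0,0,0,0.035, 0,0,0,0,0,0,0.035, 0,0,0,0,0,0,0.035]'
python3 - <<'E'
from h import *
look(.487,-.083)
E
```

```text
clock: 12.22
position: [0.4864, -0.0833, 0.1492]
ee_rot: [-0.003, -3.139, -0.0]
force: [0.2, 0.1, 0.3]
width: 0.38
gripper_force: 0.0
clock 12.28 tcp [ 0.4864 -0.0833  0.1492] knobs [(733, [0.4885, -0.0839]), (764, [0.4225, -0.1406]), (1200, [0.501, -0.2194])]
shift [-0.0018 -0.0012  0.1186] turn [ 0.0004 -0.0012 -0.0005] clock 12.28
```

```bash
python3 -m pendant '[-0.002,-0.001,0.035,0,0,0,0.035, 0,0,0.035,0,0,0,0.035, 0,0,0.035,0,0,0,0.035, 0,0,0.0135,0,0,0,0.035, 0,0,0,0,0,0,0.035, 0,0,0,0,0,0,0.012, 0,0,0,0,0,0,0.012, 0,0,0,0,0,0,0.012]' 30
python3 -m pendant '[0,0,-0.03,0,0,0,0.012, 0,0,-0.04,0,0,0,0.012, 0,0,-0.05,0,0,0,0.012, -0.0062,0.0399,0,0,0,0,0.012, -0.0062,0.0399,0,0,0,0,0.012, -0.0062,0.0399,0,0,0,0,0.012, -0.0061,0.0399,0,0,0,0,0.012, 0,0,0,0,0,0,0.012, 0,0,0,0,0,0,0.012]'
python3 - <<'E'
from h import *
go(.5132,.0757,.080)
E
```

```text
clock: 13.28
position: [0.4898, -0.0845, 0.0325]
ee_rot: [0.002, 3.14, 0.001]
force: [-0.7, 1.5, 8.1]
width: 0.197
gripper_force: 30.0
clock: 14.4
position: [0.5137, 0.0744, 0.1516]
ee_rot: [-0.002, -3.141, 0.001]
force: [-0.2, -0.1, -1.8]
width: 0.196
gripper_force: 30.0
shift [0.0005 0.0013 0.0716] turn [-0.0004 -0.0001 -0.0014] clock 14.4
```

```bash
python3 -m pendant '[0.0005,0.0013,0.03,0,0,0,0.012, 0,0,0.03,0,0,0,0.012, 0,0,0.007,0,0,0,0.012, 0,0,0.0035,0,0,0,0.012,0,0,0,0,0,0,0.012]'
python3 -m pendant '[0,0,0,0,0,0,0.035, 0,0,0,0,0,0,0.035, 0,0,-0.02,0,0,0,0.035, 0,0,-0.04,0,0,0,0.035, 0.022,-0.046,-0.01,0,0,0,0.035, 0.022,-0.046,0,0,0,0,0.035, 0.022,-0.046,0,0,0,0,0.035, 0.022,-0.046,0,0,0,0,0.035, 0.0057,-0.032,0,0,0,0,0.035, 0,0,0,0,0,0,0.035]'
python3 - <<'E'
from h import *
look(.4205,-.142)
cv2.imwrite('pics/w5.png',get_image('wrist')[:,:,::-1])
E
```

```text
clock: 15.02
position: [0.514, 0.0759, 0.0818]
ee_rot: [0.003, 3.141, 0.0]
force: [-0.7, 0.5, -1.1]
width: 0.198
gripper_force: 30.0
clock: 16.27
position: [0.419, -0.1421, 0.1516]
ee_rot: [0.009, 3.14, -0.001]
force: [1.0, 1.2, -0.8]
width: 0.379
gripper_force: 0.0
clock 16.32 tcp [ 0.419  -0.1421  0.1516] knobs [(739, [0.417, -0.1453]), (750, [0.4207, -0.2207]), (720, [0.4123, -0.2737])]
shift [ 0.0024 -0.0048  0.1204] turn [ 0.0002  0.0009 -0.004 ] clock 16.32
```

View pics/w5.png

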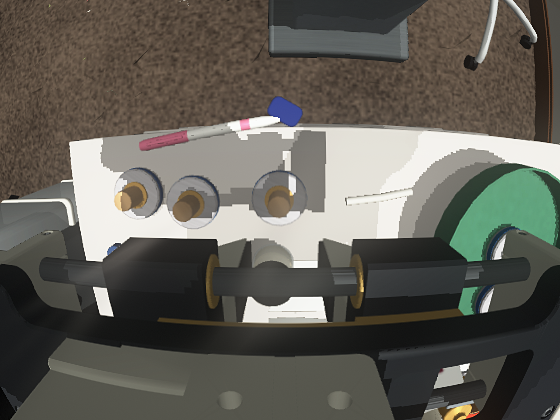

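```bash
python3 -m pendant '[0.0024,-0.0035,0.035,0,0,0,0.035, 0,0,0.035,0,0,0,0.035, 0,0,0.035,0,0,0,0.035, 0,0,0.0116,0,0,0,0.035, 0,0,0,0,0,0,0.035, 0,0,0,0,0,0,0.012, 0,0,0,0,0,0,0.012, 0,0,0,0,0,0,0.012]' 30
python3 -m pendant '[0,0,-0.03,0,0,0,0.012, 0,0,-0.04,0,0,0,0.012, -0.0115,0.0446,-0.045,0,0,0,0.012, -0.0115,0.0446,0,0,0,0,0.012, -0.0115,0.0446,0,0,0,0,0.012, -0.0115,0.0446,0,0,0,0,0.012, -0.0116,0.0447,0,0,0,0,0.012, -0.0116,0.0447,0,0,0,0,0.012]'
python3 -m pendant '[0,0,0,0,0,-0.1745,0.012, 0,0,0,0,0,-0.1745,0.012, 0,0,0,0,0,-0.1745,0.012, 0,0,0,0,0,-0.1745,0.012, 0,0,0,0,0,-0.1745,0.012, 0,0,0,0,0,-0.1745,0.012, 0,0,0,0,0,0,0.012, 0,0,0,0,0,0,0.012]'
python3 - <<'E'
from h import *
go(.4862,.1225,.084,150)
E
```

```text
clock: 17.38
position: [0.4179, -0.1433, 0.0353]
ee_rot: [0.002, 3.139, -0.0]
force: [-0.9, -0.2, 8.3]
width: 0.196
gripper_force: 30.0
clock: 18.38
position: [0.4863, 0.1249, 0.1485]
ee_rot: [0.002, 3.141, 0.001]
force: [0.8, -0.5, -1.7]
width: 0.198
gripper_force: 30.0
clock: 19.38
position: [0.4861, 0.1232, 0.1482]
ee_rot: [1.563, -2.725, -0.0]
force: [-0.1, 0.1, -1.0]
width: 0.197
gripper_force: 30.0
shift [ 0.0005 -0.0004  0.0642] turn [ 0.0001  0.0001 -0.0056] clock 19.38
```

```bash
python3 -m pendant '[0.0005,-0.0004,0.03,0,0,-0.0056,0.012, 0,0,0.025,0,0,0,0.012, 0,0,0.006,0,0,0,0.012, 0,0,0.0035,0,0,0,0.012,0,0,0,0,0,0,0.012]'
python3 -m pendant '[0,0,0,0,0,0,0.035, 0,0,0,0,0,0,0.035, 0,0,-0.02,0,0,0,0.035, 0,0,-0.04,0,0,0.1745,0.035, 0,0,-0.01,0,0,0.1745,0.035, 0,0,0,0,0,0.1745,0.035, 0,0,0,0,0,0.1745,0.035, 0,0,0,0,0,0.1745,0.035, 0,0,0,0,0,0.1745,0.035, 0,0,0,0,0,0,0.035]'
python3 -m pendant '[0.0094,-0.049,0,0,0,0,0.035, 0.0094,-0.049,0,0,0,0,0.035, 0.0094,-0.049,0,0,0,0,0.035, 0.0094,-0.049,0,0,0,0,0.035, 0.0094,-0.049,0,0,0,0,0.035, 0.0094,-0.049,0,0,0,0,0.035, 0.0094,-0.049,0,0,0,0,0.035, 0,0,0,0,0,0,0.035, 0,0,0,0,0,0,0.035, 0,0,0,0,0,0,0.035]'
python3 - <<'E'
from h import *
look(.4207,-.2207)
E
```

```text
clock: 20.0
position: [0.4868, 0.1227, 0.0842]
ee_rot: [-1.575, 2.717, -0.0]
force: [-0.1, 0.6, -1.6]
width: 0.199
gripper_force: 30.0
clock: 21.25
position: [0.4864, 0.1228, 0.1538]
ee_rot: [-0.008, 3.141, 0.0]
force: [-0.2, 0.9, -0.1]
width: 0.379
gripper_force: 0.0
clock: 22.5
position: [0.4224, -0.2193, 0.1535]
ee_rot: [0.012, -3.141, -0.001]
force: [-1.4, 0.1, -0.7]
width: 0.375
gripper_force: 0.0
clock 22.55 tcp [ 0.4224 -0.2193  0.1535] knobs [(726, [0.4205, -0.2263]), (753, [0.4122, -0.2785])]
shift [ 0.0019 -0.007   0.1225] turn [ 0.0006 -0.      0.0077] clock 22.55
```

```bash
python3 -m pendant '[0.0019,-0.007,0.035,0,0,0.0077,0.031, 0,0,0.035,0,0,0,0.031, 0,0,0.035,0,0,0,0.031, 0,0,0.0135,0,0,0,0.031, 0,0,0,0,0,0,0.031, 0,0,0,0,0,0,0.012, 0,0,0,0,0,0,0.012, 0,0,0,0,0,0,0.012]' 30
python3 -m pendant '[0,0,-0.03,0,0,0,0.012, 0,0,-0.04,0,0,0,0.012, -0.0017,0.0498,-0.045,0,0,0,0.012, -0.0017,0.0498,0,0,0,0,0.012, -0.0017,0.0498,0,0,0,0,0.012, -0.0017,0.0498,0,0,0,0,0.012, -0.0017,0.0498,0,0,0,0,0.012, -0.0017,0.0498,0,0,0,0,0.012, -0.0017,0.0498,0,0,0,0,0.012]'
python3 -m pendant '[0,0,0,0,0,0.1745,0.012, 0,0,0,0,0,0.1745,0.012, 0,0,0,0,0,0.1745,0.012, 0,0,0,0,0,0.1745,0.012, 0,0,0,0,0,0.1745,0.012, 0,0,0,0,0,0.1745,0.012, 0,0,0,0,0,0,0.012, 0,0,0,0,0,0,0.012]'
python3 - <<'E'
from h import *
go(.4322,.1225,.084,30)
E
```

```text
clock: 23.55
position: [0.421, -0.2278, 0.0361]
ee_rot: [0.005, 3.14, -0.0]
force: [-0.2, 0.7, 8.2]
width: 0.196
gripper_force: 30.0
clock: 24.68
position: [0.433, 0.1192, 0.1475]
ee_rot: [0.005, 3.141, 0.001]
force: [1.5, -0.9, -1.4]
width: 0.197
gripper_force: 30.0
clock: 25.68
position: [0.4331, 0.1175, 0.1471]
ee_rot: [-1.57, -2.721, -0.0]
force: [-0.0, -0.5, -1.1]
width: 0.197
gripper_force: 30.0
shift [0.0048 0.0018 0.0631] turn [ 0.0002 -0.0002  0.0007] clock 25.68
```

```bash
python3 -m pendant '[0.0048,0.0018,0.03,0,0,0,0.012, 0,0,0.023,0,0,0,0.012, 0,0,0.006,0,0,0,0.012, 0,0,0.0035,0,0,0,0.012,0,0,0,0,0,0,0.012]'
python3 -m pendant '[0,0,0,0,0,0,0.035, 0,0,0,0,0,0,0.035, 0,0,-0.02,0,0,0,0.035, 0,0,-0.04,0,0,-0.1745,0.035, 0,0,-0.008,0,0,-0.1745,0.035, 0,0,0,0,0,-0.1745,0.035, 0,0,0,0,0,-0.1745,0.035, 0,0,0,0,0,-0.1745,0.035, 0,0,0,0,0,-0.1745,0.035, 0,0,0,0,0,0,0.035]'
python3 -m pendant '[0.0025,-0.0501,0,0,0,0,0.035, 0.0025,-0.0501,0,0,0,0,0.035, 0.0025,-0.0501,0,0,0,0,0.035, 0.0025,-0.0501,0,0,0,0,0.035, 0.0025,-0.0501,0,0,0,0,0.035, 0.0025,-0.0501,0,0,0,0,0.035, 0.0025,-0.0501,0,0,0,0,0.035, 0.0025,-0.0501,0,0,0,0,0.035, 0,0,0,0,0,0,0.035, 0,0,0,0,0,0,0.035]'
python3 - <<'E'
from h import *
look(.412,-.2785)
cv2.imwrite('pics/top1.png',cv2.resize(get_image('top')[90:290,140:400,::-1],None,fx=3,fy=3,interpolation=cv2.INTER_CUBIC))
E
```

```text
clock: 26.3
position: [0.4327, 0.1225, 0.085]
ee_rot: [1.575, 2.718, 0.001]
force: [-0.1, 0.2, -1.3]
width: 0.195
gripper_force: 30.0
clock: 27.55
position: [0.4324, 0.1224, 0.1528]
ee_rot: [0.007, 3.141, 0.001]
force: [0.1, 1.0, -0.3]
width: 0.378
gripper_force: 0.0
clock: 28.8
position: [0.4108, -0.2777, 0.1523]
ee_rot: [-0.01, -3.141, -0.001]
force: [0.1, 0.3, 0.8]
width: 0.379
gripper_force: 0.0
clock 28.85 tcp [ 0.4108 -0.2777  0.1523] knobs [(727, [0.411, -0.2828])]
shift [ 1.000e-04 -5.800e-03  1.213e-01] turn [ 0.0009 -0.0005 -0.0044] clock 28.85
```

View pics/top1.png

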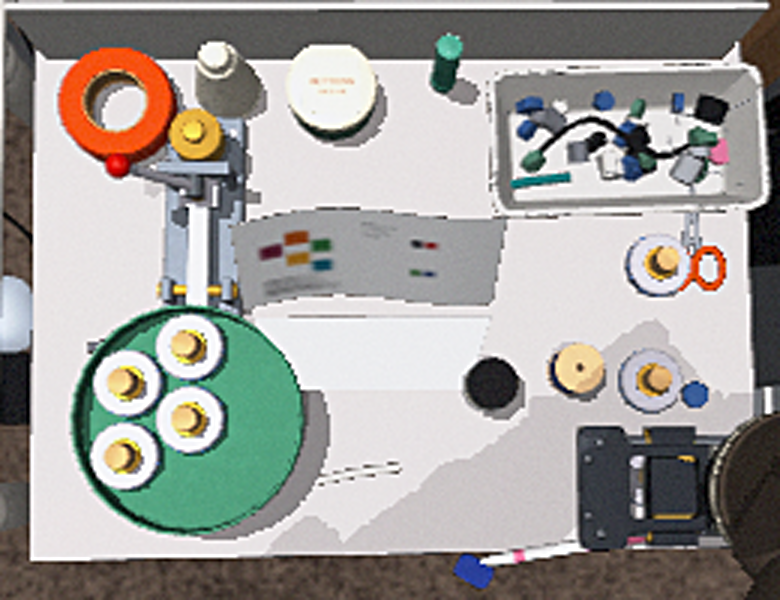

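```bash
python3 -m pendant '[0,-0.005,0.035,0,0,-0.004,0.035, 0,0,0.035,0,0,0,0.035, 0,0,0.035,0,0,0,0.035, 0,0,0.0123,0,0,0,0.035, 0,0,0,0,0,0,0.035, 0,0,0,0,0,0,0.012, 0,0,0,0,0,0,0.012, 0,0,0,0,0,0,0.012]' 30
python3 -m pendant '[0,0,-0.03,0,0,0,0.012, 0,0,-0.04,0,0,0,0.012, 0.0008,0.0512,-0.045,0,0,0,0.012, 0.0008,0.0512,0,0,0,0,0.012, 0.0008,0.0512,0,0,0,0,0.012, 0.0008,0.0512,0,0,0,0,0.012, 0.0008,0.0512,0,0,0,0,0.012, 0.0008,0.0512,0,0,0,0,0.012, 0.0008,0.0512,0,0,0,0,0.012, 0,0,0,0,0,0,0.012]'
python3 -m pendant '[0,0,0,0,0,0,0.012, 0,0,0,0,0,0,0.012]'
python3 - <<'E'
from h import *
go(.4052,.0757,.084,90)
E
```

```text
clock: 29.9
position: [0.4116, -0.2834, 0.0361]
ee_rot: [-0.001, 3.14, -0.0]
force: [-0.3, 0.8, 8.8]
width: 0.196
gripper_force: 30.0
clock: 31.15
position: [0.4049, 0.0746, 0.1465]
ee_rot: [-0.012, 3.141, 0.001]
force: [0.4, -1.2, -0.6]
width: 0.197
gripper_force: 30.0
clock: 31.4
position: [0.4052, 0.0696, 0.1465]
ee_rot: [0.003, 3.142, 0.0]
force: [-0.0, 0.2, -1.8]
width: 0.194
gripper_force: 30.0
shift [-0.      0.0061  0.0625] turn [ 0.      0.0001 -0.002 ] clock 31.4
```

```bash
python3 -m pendant '[0,0.0061,0.03,0,0,0,0.012, 0,0,0.0225,0,0,0,0.012, 0,0,0.006,0,0,0,0.012, 0,0,0.0035,0,0,0,0.012,0,0,0,0,0,0,0.012,0,0,0,0,0,0,0.012]'
python3 -m pendant '[0,0,0,0,0,0,0.035, 0,0,0,0,0,0,0.035, 0,0,-0.02,0,0,0,0.035, 0,0,-0.04,0,0,0,0.035, 0,0,-0.007,0,0,0,0.035]'
python3 -m pendant '[-0.0114,-0.0506,0,0,0,0,0.035, -0.0114,-0.0506,0,0,0,0,0.035, -0.0114,-0.0506,0,0,0,0,0.035, -0.0114,-0.0506,0,0,0,0,0.035, -0.0114,-0.0506,0,0,0,0,0.035, -0.0114,-0.0506,0,0,0,0,0.035, -0.0114,-0.0506,0,0,0,0,0.035, 0,0,0,0,0,0,0.035, 0,0,0,0,0,0,0.035, 0,0,0,0,0,0,0.035]'
python3 -m pendant '[0,0,0,0,0,0,0.035]'
python3 - <<'E'
from h import *
look(.485,-.278)
E
```

```text
clock: 32.15
position: [0.4056, 0.0771, 0.085]
ee_rot: [-0.001, 3.141, 0.001]
force: [0.1, 0.3, -1.3]
width: 0.198
gripper_force: 30.0
clock: 32.78
position: [0.4064, 0.0774, 0.1532]
ee_rot: [-0.001, 3.139, 0.003]
force: [0.1, 1.0, -0.6]
width: 0.381
gripper_force: 0.0
clock: 34.02
position: [0.4852, -0.2754, 0.151]
ee_rot: [0.004, -3.141, -0.002]
force: [0.4, 0.4, 0.5]
width: 0.382
gripper_force: 0.0
clock: 34.15
position: [0.4854, -0.2757, 0.1513]
ee_rot: [-0.004, 3.142, 0.001]
force: [0.2, 0.5, 0.1]
width: 0.382
gripper_force: 0.0
clock 34.2 tcp [ 0.4854 -0.2757  0.1513] knobs [(734, [0.4876, -0.2828]), (1443, [0.5, -0.2206]), (2306, [0.3572, -0.066])]
shift [-0.0022 -0.0068  0.1204] turn [0.0006 0.0001 0.0022] clock 34.2
```

```bash
python3 -m pendant '[-0.0022,-0.007,0,0,0,0,0.035, 0,0,0,0,0,0.1745,0.035, 0,0,0,0,0,0.1745,0.035, 0,0,0,0,0,0.1745,0.035, 0,0,0,0,0,0.1745,0.035, 0,0,0,0,0,0.1745,0.035, 0,0,0,0,0,0.1745,0.035, 0,0,0,0,0,0,0.035, 0,0,0,0,0,0,0.035]' 30
python3 - <<'E'
from h import *
go(.4876,-.2830,.035,30)
E
```

```text
clock: 35.33
position: [0.4874, -0.2844, 0.1515]
ee_rot: [1.564, 2.724, -0.0]
force: [-0.3, -0.2, 0.0]
width: 0.379
gripper_force: 0.0
shift [0.0011 0.0008 0.1165] turn [-0.0002  0.0002  0.0046] clock 35.33
```

```bash
python3 -m pendant '[0.0011,0.0008,0.035,0,0,0.0046,0.035, 0,0,0.035,0,0,0,0.035, 0,0,0.035,0,0,0,0.035, 0,0,0.0115,0,0,0,0.035, 0,0,0,0,0,0,0.035, 0,0,0,0,0,0,0.012, 0,0,0,0,0,0,0.012, 0,0,0,0,0,0,0.012]' 30
python3 -m pendant '[0,0,-0.03,0,0,0,0.012, 0,0,-0.04,0,0,0,0.012, 0,0,-0.05,0,0,0,0.012, 0.0451,0.0258,0,0,0,0,0.012, 0.0451,0.0258,0,0,0,0,0.012, 0.0451,0.0258,0,0,0,0,0.012, 0.0451,0.0258,0,0,0,0,0.012, 0.0451,0.0258,0,0,0,0,0.012, 0.0451,0.0258,0,0,0,0,0.012, 0,0,0,0,0,0,0.012]'
python3 -m pendant '[0,0,0,0,0,0,0.012, 0,0,0,0,0,0,0.012, 0,0,0,0,0,0,0.012]'
python3 - <<'E'
from h import *
go(.4862,.0289,.084,30)
E
```

```text
clock: 36.33
position: [0.4881, -0.2832, 0.0359]
ee_rot: [1.575, 2.716, 0.0]
force: [-0.5, 0.7, 6.3]
width: 0.194
gripper_force: 30.0
clock: 37.58
position: [0.4871, 0.0338, 0.1544]
ee_rot: [-1.564, -2.722, -0.001]
force: [-0.8, -0.8, -1.7]
width: 0.198
gripper_force: 30.0
clock: 37.95
position: [0.4875, 0.0278, 0.1551]
ee_rot: [1.579, 2.716, 0.0]
force: [0.3, -0.4, -1.8]
width: 0.2
gripper_force: 30.0
shift [ 0.0016 -0.0005  0.0711] turn [ 0.0003  0.     -0.0061] clock 37.95
```

```bash
python3 -m pendant '[0.0016,-0.0005,0.03,0,0,-0.006,0.012, 0,0,0.03,0,0,0,0.012, 0,0,0.007,0,0,0,0.012, 0,0,0.0035,0,0,0,0.012,0,0,0,0,0,0,0.012,0,0,0,0,0,0,0.012]'
python3 -m pendant '[0,0,0,0,0,0,0.035, 0,0,0,0,0,0,0.035, 0,0,-0.02,0,0,0,0.035, 0,0,-0.04,0,0,-0.1745,0.035, 0,0,-0.015,0,0,-0.1745,0.035, 0,0,0,0,0,-0.1745,0.035, 0,0,0,0,0,-0.1745,0.035, 0,0,0,0,0,-0.1745,0.035, 0,0,0,0,0,-0.1745,0.035, 0,0,0,0,0,0,0.035]'
python3 -m pendant '[0,-0.0527,0,0,0,0,0.035, 0,-0.0527,0,0,0,0,0.035, 0,-0.0527,0,0,0,0,0.035, 0,-0.0527,0,0,0,0,0.035, 0,-0.0527,0,0,0,0,0.035, 0,-0.0527,0,0,0,0,0.035, -0.0455,0,0,0,0,0,0.035, -0.0455,0,0,0,0,0,0.035, 0,0,0,0,0,0,0.035, 0,0,0,0,0,0,0.035]'
python3 -m pendant '[0,0,0,0,0,0,0.035, 0,0,0,0,0,0,0.035]'
python3 - <<'E'
from h import *
look(.577,-.287);cv2.imwrite('pics/w6.png',get_image('wrist')[:,:,::-1])
E
```

```text
clock: 38.7
position: [0.4867, 0.0301, 0.0851]
ee_rot: [1.567, 2.722, 0.001]
force: [-0.3, -0.4, -1.4]
width: 0.198
gripper_force: 30.0
clock: 39.95
position: [0.4863, 0.03, 0.1597]
ee_rot: [-0.001, 3.141, 0.001]
force: [-0.8, -0.0, 0.9]
width: 0.382
gripper_force: 0.0
clock: 41.2
position: [0.5771, -0.2862, 0.159]
ee_rot: [-0.002, -3.14, 0.001]
force: [-0.6, -0.5, -0.1]
width: 0.376
gripper_force: 0.0
clock: 41.45
position: [0.5772, -0.286, 0.1597]
ee_rot: [-0.001, 3.141, 0.0]
force: [0.6, 0.6, 0.8]
width: 0.381
gripper_force: 0.0
clock 41.5 tcp [ 0.5772 -0.286   0.1597] knobs [(696, [0.5811, -0.2917]), (1734, [0.502, -0.2219])]
shift [-0.0037 -0.0057  0.1287] turn [0.0003 0.0003 0.0008] clock 41.5
```

View pics/w6.png

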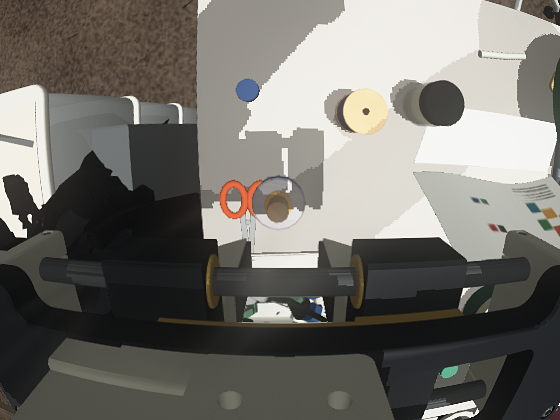

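```bash
python3 -m pendant '[-0.0037,-0.0057,0.035,0,0,0,0.035, 0,0,0.035,0,0,0,0.035, 0,0,0.035,0,0,0,0.035, 0,0,0.0197,0,0,0,0.035, 0,0,0,0,0,0,0.035, 0,0,0,0,0,0,0.012, 0,0,0,0,0,0,0.012, 0,0,0,0,0,0,0.012]' 30
python3 -m pendant '[0,0,-0.03,0,0,0,0.012, 0,0,-0.04,0,0,0,0.012, 0.0213,0.0458,-0.055,0,0,0,0.012, 0.0213,0.0458,0,0,0,0,0.012, 0.0213,0.0458,0,0,0,0,0.012, 0.0213,0.0458,0,0,0,0,0.012, 0.0213,0.0458,0,0,0,0,0.012, 0.0213,0.0458,0,0,0,0,0.012, 0.0213,0.0458,0,0,0,0,0.012]'
python3 -m pendant '[0,0,0,0,0,-0.1745,0.012, 0,0,0,0,0,-0.1745,0.012, 0,0,0,0,0,-0.1745,0.012, 0,0,0,0,0,-0.1745,0.012, 0,0,0,0,0,-0.1745,0.012, 0,0,0,0,0,-0.1745,0.012, 0,0,0,0,0,0,0.012, 0,0,0,0,0,0,0.012]'
python3 - <<'E'
from h import *
go(.4322,.0289,.084,150)
cv2.imwrite('pics/top2.png',cv2.resize(get_image('top')[90:290,140:400,::-1],None,fx=3,fy=3,interpolation=cv2.INTER_CUBIC))
E
```

```text
clock: 42.55
position: [0.5823, -0.292, 0.0361]
ee_rot: [-0.003, 3.14, -0.001]
force: [0.0, 0.5, 7.8]
width: 0.195
gripper_force: 30.0
clock: 43.68
position: [0.4345, 0.0227, 0.151]
ee_rot: [-0.003, 3.141, 0.001]
force: [0.5, -0.3, -1.2]
width: 0.198
gripper_force: 30.0
clock: 44.68
position: [0.4353, 0.0211, 0.1509]
ee_rot: [-1.567, 2.722, 0.0]
force: [-0.1, -0.3, -1.1]
width: 0.2
gripper_force: 30.0
shift [-0.0052  0.0066  0.0669] turn [ 0.      0.0003 -0.0025] clock 44.67
```

View pics/top2.png

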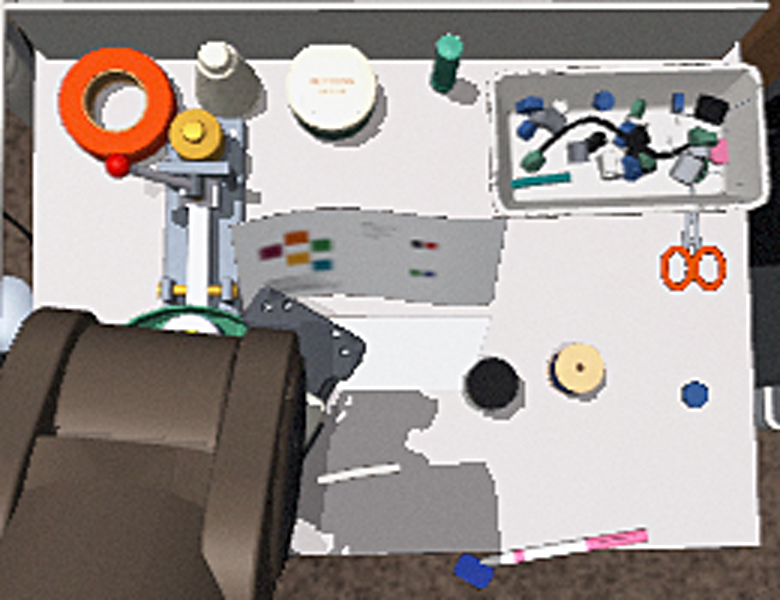

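```bash
python3 -m pendant '[-0.0052,0.0066,0.02,0,0,-0.0025,0.012, 0,0,0.02,0,0,0,0.012, 0,0,0.015,0,0,0,0.012, 0,0,0.0085,0,0,0,0.012, 0,0,0.003,0,0,0,0.012,0,0,0,0,0,0,0.012]'
python3 -m pendant '[0,0,0,0,0,0,0.035, 0,0,0,0,0,0,0.035, 0,0,-0.02,0,0,0,0.035, 0,0,-0.04,0,0,0.1745,0.035, 0,0,-0.04,0,0,0.1745,0.035, 0,0,-0.03,0,0,0.1745,0.035, 0,0,0,0,0,0.1745,0.035, 0,0,0,0,0,0.1745,0.035, 0,0,0,0,0,0.1745,0.035, -0.025,0.047,0,0,0,0,0.035]'
python3 -m pendant '[0,0,0,0,0,0,0.035, 0,0,0,0,0,0,0.035]'
python3 - <<'E'
from h import *
T=pose();print(T[:3,3]);im=get_image('wrist');cv2.imwrite('pics/w7.png',cv2.resize(im[40:330,100:460,::-1],None,fx=2,fy=2))
E
```

```text
clock: 45.48
position: [0.4324, 0.029, 0.0844]
ee_rot: [-1.576, 2.718, -0.0]
force: [-0.1, -0.6, -1.1]
width: 0.197
gripper_force: 30.0
clock: 46.72
position: [0.4565, 0.0739, 0.215]
ee_rot: [0.006, 3.141, 0.002]
force: [1.9, -0.6, 0.0]
width: 0.379
gripper_force: 0.0
clock: 46.98
position: [0.4567, 0.0759, 0.2143]
ee_rot: [0.008, -3.141, 0.001]
force: [-0.5, 0.1, -0.7]
width: 0.383
gripper_force: 0.0
[0.45673936 0.07585502 0.21425793]
```

View pics/w7.png

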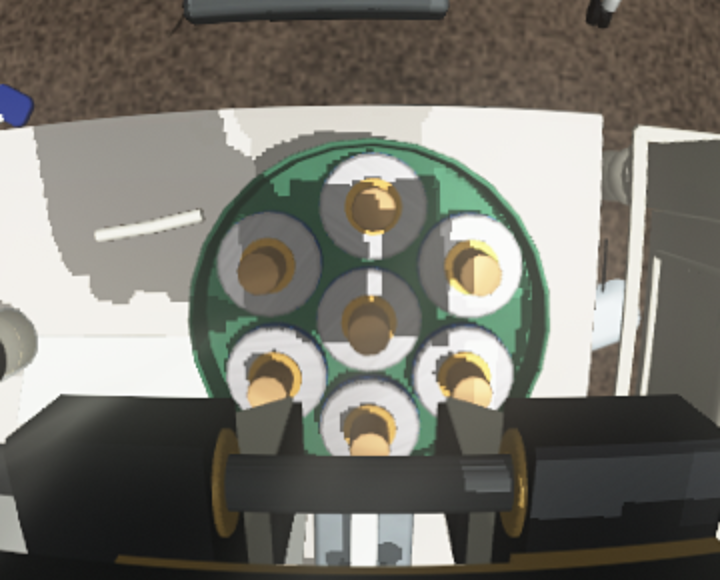

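Run:
```python
from h import *
p=camera_params('side');K=np.array(p['intrinsics']);Rm=R.from_rotvec(p['rotation']).as_matrix();e=np.array(p['eye'])
for uv in ((308,163),(218,165),(180.2,143.2)):
  for z in (.05,.08,.1,.129,.15):
    X=cast('top',uv,z);c=Rm.T@(X-e);q=K@c/c[2];print(uv,z,X.round(3),q[:2].round(0))
print('cw',cast('top',(205,133),.078))
im=get_image('side')
for c,st in blobs(im,(0,150,80),(6,255,255),6,200,(280,140,330,220)): print('red side',c,st)
```

```text
(308, 163) 0.05 [ 0.609 -0.164  0.05 ] [316. 239.]
(308, 163) 0.08 [ 0.603 -0.161  0.08 ] [313. 227.]
(308, 163) 0.1 [ 0.599 -0.158  0.1  ] [312. 219.]
(308, 163) 0.129 [ 0.594 -0.155  0.129] [309. 206.]
(308, 163) 0.15 [ 0.59  -0.152  0.15 ] [308. 197.]
(218, 165) 0.05 [0.605 0.043 0.05 ] [296. 202.]
(218, 165) 0.08 [0.599 0.04  0.08 ] [294. 192.]
(218, 165) 0.1 [0.595 0.038 0.1  ] [293. 185.]
(218, 165) 0.129 [0.59  0.034 0.129] [291. 176.]
(218, 165) 0.15 [0.586 0.032 0.15 ] [290. 168.]
(180.2, 143.2) 0.05 [0.655 0.13  0.05 ] [307. 188.]
(180.2, 143.2) 0.08 [0.648 0.123 0.08 ] [305. 180.]
(180.2, 143.2) 0.1 [0.643 0.119 0.1  ] [304. 174.]
(180.2, 143.2) 0.129 [0.636 0.113 0.129] [302. 165.]
(180.2, 143.2) 0.15 [0.631 0.109 0.15 ] [301. 158.]
cw [0.67187508 0.06912178 0.078     ]
red side [301.33333333 164.26666667] [299 163   5   4  15]
red side [326.55555556 188.27777778] [323 187   7   4  18]
red side [327.2        199.53333333] [325 195   5  12  45]
```

```bash
python3 -m pendant '[0,0,-0.02,0,0,0.035,0.045, -0.045,0.009,0,0,0,0,0.045, -0.045,0.009,0,0,0,0,0.045, -0.045,0.009,0,0,0,0,0.045, -0.045,0.009,0,0,0,0,0.045, 0,0,0,0,0,0,0.045, 0,0,0,0,0,0,0.045, 0,0,0,0,0,0,0.045]'
python3 - <<'E'
from h import *
T=pose();im=get_image('wrist')
for c,st in blobs(im,(0,130,60),(5,255,255),60,3000,(180,100,400,300)): print('red',c.round(1),st,cast('wrist',c,.129,T).round(4)-[-.0023,.0015,0])
go(.6364,.1134,.132,88)
E
```

```text
clock: 48.08
position: [0.6371, 0.106, 0.2347]
ee_rot: [-0.049, -3.141, -0.001]
force: [0.1, 0.2, -0.1]
width: 0.491
gripper_force: 0.0
red [308.6 232.9] [ 278  209   75   59 1657] [0.6578 0.1253 0.129 ]
shift [0.0011 0.0071 0.1028] turn [0.0007 0.     0.0038] clock 48.12
```

```bash
python3 -m pendant '[0.0011,0.0071,0.02,0,0,0,0.045, 0,0,0.03,0,0,0,0.045, 0,0,0.03,0,0,0,0.045, 0,0,0.015,0,0,0,0.045, 0,0,0.0078,0,0,0,0.045, 0,0,0,0,0,0,0.045]'
python3 - <<'E'
from h import *
go(.6364,.1134,.132,88)
im=get_image('side');cv2.imwrite('pics/s2.png',cv2.resize(im[90:250,200:400,::-1],None,fx=3.5,fy=3.5,interpolation=cv2.INTER_CUBIC))
E
```

```text
clock: 48.88
position: [0.6372, 0.1137, 0.1319]
ee_rot: [0.048, 3.141, 0.0]
force: [-1.0, 0.3, 0.2]
width: 0.489
gripper_force: 0.0
shift [ 0.0008 -0.0004 -0.0001] turn [0.0002 0.0003 0.0043] clock 48.88
```

View pics/s2.png

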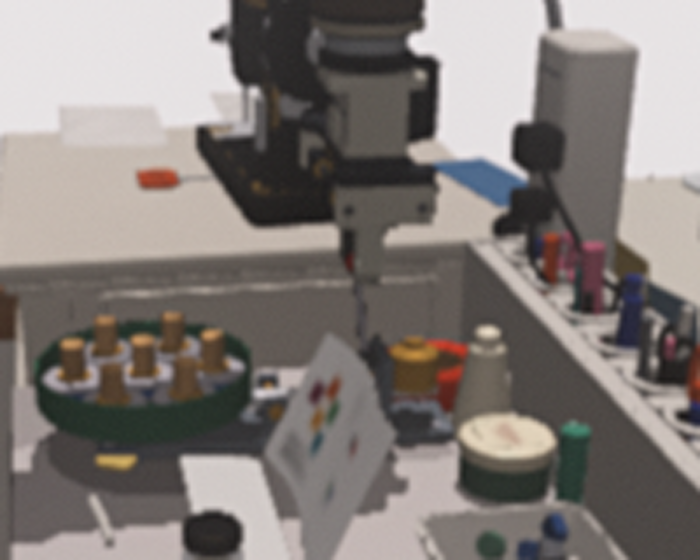

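```bash
python3 -m pendant '[0,-0.015,0,0,0,0,0.045, 0,-0.015,0,0,0,0,0.045, 0,-0.015,0,0,0,0,0.045, 0,-0.015,0,0,0,0,0.045, 0,-0.015,0,0,0,0,0.045, 0,-0.012,0,0,0,0,0.045, 0,-0.008,0,0,0,0,0.045, 0,0,0,0,0,0,0.045, 0,0,0,0,0,0,0.045]'
python3 - <<'E'
from h import *
T=pose();print(T[:3,3],observe()['force'])
im=get_image('side')
for c,st in blobs(im,(0,150,80),(6,255,255),4,200,(270,140,335,220)): print('red side',c,st)
for c,st in blobs(im,(60,80,20),(90,255,255),150,9000,(150,100,320,300)): print('tin side',c,st)
E
```

```text
clock: 50.05
position: [0.6343, 0.0193, 0.1314]
ee_rot: [-0.047, -3.141, -0.0]
force: [-0.4, -0.0, 0.5]
width: 0.488
gripper_force: 0.0
[0.63426815 0.01932169 0.13142588] [-0.42120439 -0.0260153   0.45207204]
red side [306.5 174.5] [306 174   2   2   4]
red side [328.92857143 189.07142857] [325 187   9   6  28]
red side [325.48717949 199.97435897] [313 195  19  12  78]
```

```bash
python3 -m pendant '[0,-0.005,0,0,0,0,0.045, 0,-0.004,0,0,0,0,0.045, 0,0,0,0,0,0,0.045, 0,0,0,0,0,0,0.045]'
python3 -m pendant '[0,-0.003,0,0,0,0,0.045, 0,0,0,0,0,0,0.045, 0,0,0,0,0,0,0.045]'
python3 -m pendant '[0,-0.003,0,0,0,0,0.045, 0,0,0,0,0,0,0.045, 0,0,0,0,0,0,0.045]'
```

```text
clock: 50.6
position: [0.6341, 0.0141, 0.1312]
ee_rot: [-0.042, -3.141, -0.008]
force: [0.7, 11.6, -0.7]
width: 0.488
gripper_force: 4.6
clock: 50.98
position: [0.6341, 0.0137, 0.1311]
ee_rot: [-0.039, -3.141, -0.012]
force: [1.0, 16.5, -0.8]
width: 0.492
gripper_force: 7.3
clock: 51.35
position: [0.6342, 0.0134, 0.1309]
ee_rot: [-0.036, -3.141, -0.016]
force: [1.6, 23.1, -0.7]
width: 0.493
gripper_force: 10.1
```

```bash
python3 -m pendant '[0,0.008,0,0,0,0,0.045, 0,0.007,0,0,0,0,0.045, 0,0,0,0,0,0,0.045, 0,0,0,0,0,0,0.045, 0,0,0,0,0,0,0.045, 0,0,0,0,0,0,0.045, 0,0,0,0,0,0,0.045, 0,0,0,0,0,0,0.045, 0,0,0,0,0,0,0.045, 0,0,0,0,0,0,0.045]'
python3 -m pendant '[0,0,0,0,0,0,0.045, 0,0,0,0,0,0,0.045, 0,0,0,0,0,0,0.045, 0,0,0,0,0,0,0.045, 0,0,0,0,0,0,0.045, 0,0,0,0,0,0,0.045, 0,0,0,0,0,0,0.045, 0,0,0,0,0,0,0.045]'
cat >> h.py <<'E'
def sidetin(im):
    m=cv2.inRange(cv2.cvtColor(np.ascontiguousarray(im),cv2.COLOR_RGB2HSV),(50,80,15),(95,255,255))[:230,:275];n,l,st,c=cv2.connectedComponentsWithStats(m);i=1+st[1:,4].argmax();return st[i],c[i].round(2)
E
python3 - <<'E'
from h import *
a=cv2.imread('pics/side0.png')[:,:,::-1];b=get_image('side');cv2.imwrite('pics/s3.png',b[:,:,::-1])
print(sidetin(a),sidetin(b),observe()['force'],pose()[:3,3])
s=cv2.resize(cv2.imread('pics/s2.png'),(200,160),interpolation=cv2.INTER_AREA)[:,:,::-1]
f=lambda im,o:[(c.round(1)+o).tolist() for c,st in blobs(np.ascontiguousarray(im),(8,90,60),(28,255,255),12,100)]
print(sorted(f(s[:,:75],np.array([200,90]))));print(sorted(f(b[90:250,200:275],np.array([200,90]))))
E
```

```text
clock: 52.6
position: [0.6342, 0.0188, 0.1315]
ee_rot: [0.048, 3.141, 0.0]
force: [-0.0, -0.9, 0.6]
width: 0.491
gripper_force: 0.0
clock: 53.6
position: [0.6342, 0.0188, 0.1315]
ee_rot: [0.048, 3.141, 0.0]
force: [-0.6, -0.4, 0.6]
width: 0.492
gripper_force: 0.0
(array([211, 189,  60,  18, 727], dtype=int32), array([240.4 , 197.82])) (array([219, 208,   2,   1,   2], dtype=int32), array([219.5, 208. ])) [0.25011892 0.74423999 0.15331888] [0.63420761 0.01879855 0.13148638]
[[201.4, 179.6], [220.1, 192.1], [229.8, 185.4], [231.5, 200.3], [232.7, 221.6], [240.3, 190.9], [249.0, 184.4]]
[[201.4, 179.8], [219.7, 196.2], [229.0, 188.2], [231.1, 202.9], [232.7, 221.6], [239.7, 194.0], [248.0, 186.3]]
```

```bash
python3 -m pendant '[0,0.013,0,0,0,0,0.045, 0,0.013,0,0,0,0,0.045, 0,0.013,0,0,0,0,0.045, 0,0.013,0,0,0,0,0.045, 0,0.013,0,0,0,0,0.045, 0,0.013,0,0,0,0,0.045, 0,0.013,0,0,0,0,0.045, 0,0.009,0,0,0,0,0.045, 0,0,0,0,0,0,0.045, 0,0,0,0,0,0,0.045]'
python3 -m pendant '[0,0.004,0,0,0,0,0.045, 0,0.003,0,0,0,0,0.045, 0,0,0,0,0,0,0.045, 0,0,0,0,0,0,0.045]'
python3 -m pendant '[0,0.003,0,0,0,0,0.045, 0,0,0,0,0,0,0.045, 0,0,0,0,0,0,0.045]'
```

```text
clock: 54.9
position: [0.6374, 0.1189, 0.1316]
ee_rot: [0.048, 3.141, 0.001]
force: [-0.2, 0.4, -0.6]
width: 0.489
gripper_force: 0.0
clock: 55.4
position: [0.6375, 0.1259, 0.1315]
ee_rot: [0.048, 3.141, 0.0]
force: [0.0, -0.4, -0.3]
width: 0.491
gripper_force: 0.1
clock: 55.78
position: [0.6376, 0.1288, 0.1315]
ee_rot: [0.048, 3.141, 0.0]
force: [0.8, -0.1, 0.2]
width: 0.488
gripper_force: 0.3
```

```bash
python3 -m pendant '[0,0.003,0,0,0,0,0.045, 0,0,0,0,0,0,0.045, 0,0,0,0,0,0,0.045]'
python3 -m pendant '[0,0.003,0,0,0,0,0.045, 0,0,0,0,0,0,0.045, 0,0,0,0,0,0,0.045]'
python3 -m pendant '[0,0.003,0,0,0,0,0.045, 0,0,0,0,0,0,0.045, 0,0,0,0,0,0,0.045]'
```

```text
clock: 56.15
position: [0.6377, 0.1301, 0.1315]
ee_rot: [-0.05, -3.141, 0.003]
force: [-1.0, -5.7, 0.8]
width: 0.493
gripper_force: 2.4
clock: 56.52
position: [0.6377, 0.1306, 0.1314]
ee_rot: [-0.053, -3.141, 0.007]
force: [-0.5, -10.7, 0.4]
width: 0.488
gripper_force: 4.7
clock: 56.9
position: [0.6378, 0.131, 0.1313]
ee_rot: [-0.056, -3.141, 0.012]
force: [-0.5, -17.9, -0.3]
width: 0.492
gripper_force: 7.3
```

```bash
python3 -m pendant '[0,-0.011,0,0,0,0,0.045, 0,-0.01,0,0,0,0,0.045, 0,0,0,0,0,0,0.045, 0,0,-0.03,0,0,0,0.045, 0,0,-0.04,0,0,0,0.045, 0,0,-0.05,0,0,0,0.045, 0.05,0,0,0,0,0,0.045, 0.05,0,0,0,0,0,0.045, 0.05,0,0,0,0,0,0.045, 0.025,0,0,0,0,0,0.045]'
python3 -m pendant '[0,0.05,0,0,0,0,0.045, 0,0.05,0,0,0,0,0.045, 0.03,0.05,0,0,0,0,0.045, 0.03,0.05,0,0,0,0,0.045, 0,0,0,0,0,0,0.045, 0,0,0,0,0,0,0.045]'
python3 - <<'E'
from h import *
b=get_image('side');t=get_image('top');print(pose()[:3,3],sidetin(b))
f=lambda im,o:[(c.round(1)+o).tolist() for c,st in blobs(np.ascontiguousarray(im),(8,90,60),(28,255,255),12,100)]
print(sorted(f(b[90:250,200:275],np.array([200,90]))))
for n,im,roi in(('side',b,(270,140,335,220)),('top',t,(150,100,240,220))):
  for c,st in blobs(im,(0,150,80),(6,255,255),8,200,roi): print(n,'red',c.round(1),st)
v=np.hstack([cv2.resize(t[90:290,140:400],(390,300)),cv2.resize(b[120:280,190:398],(390,300))]);cv2.imwrite('pics/f.png',v[:,:,::-1])
E
```

```text
clock: 58.15
position: [0.4598, 0.123, 0.2514]
ee_rot: [-0.045, -3.14, -0.003]
force: [0.4, -0.2, -0.0]
width: 0.49
gripper_force: 0.0
clock: 58.9
position: [0.4083, 0.3241, 0.2516]
ee_rot: [0.046, 3.141, 0.0]
force: [0.6, -0.2, 1.2]
width: 0.492
gripper_force: 0.0
[0.40905485 0.32289241 0.25169861] (array([263, 201,   1,   1,   1], dtype=int32), array([263., 201.]))
[[201.4, 179.7], [220.1, 192.3], [229.8, 185.2], [231.7, 199.7], [232.8, 221.5], [240.4, 190.8], [248.9, 184.3]]
side red [301.3 164.3] [299 163   5   4  15]
side red [328.4 188.8] [323 187  10   5  28]
side red [327.7 199.1] [325 195   7  12  53]
top red [193.6 114. ] [190 110   7   9   9]
top red [166.3 136.5] [161 130  13  12  15]
top red [179.1 144.2] [175 140  11   9  55]
```

View pics/f.png

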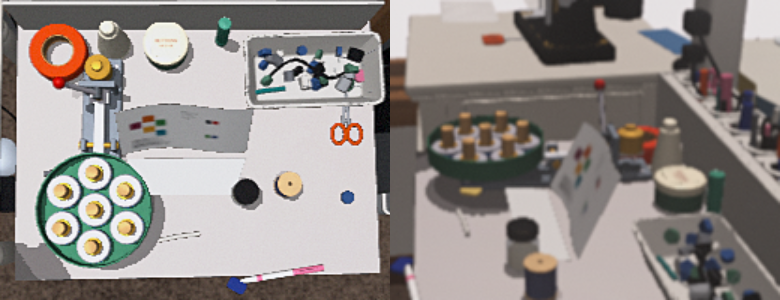

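The final picture shows all seven weights flat in the tin. The tin knobs are back at their level pixel positions. The lever ball is at side pixel (301, 164), as at the start, and the spool and jar have not moved.

```bash
python3 -c "
from cell import *
print(sign_off())"
```

```text
the job is handed in; nothing more can be done
None
```

The job is handed in: all seven weights are flat in the tin (one in the middle, six round it), the beam was released, sank and rested about two seconds, then was arrested level again, and the spool and jar were not moved.

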